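# Tighten a sight glass's retaining ring with the pin spanner

### The arm

A 6-joint arm with a two-finger parallel gripper is mounted at the origin on a cart in front of the work surface, level with it; the furniture and walls round the work are solid. World frame = base frame: x ahead of the robot, y to its left, z up, the work surface at z = 0. Lengths are in mm, angles in rad, forces in N, time in s.
With the tool pointing down it reaches from about 350 to 975 mm from the base axis. Payload 7.1 kg.
Tool frame: the origin (TCP) lies midway between the tips of the shut fingers; the grasp point (between the pads) lies 19 mm behind it (ctrl.tcp_to_grasp is the distance from the TCP to the grasp point, in mm); z points along the fingers, y is the line along which they close (so a half turn about z gives the same grasp; the last joint's range is limited). The gripper opens to 88 mm and grips with 3 to 60 N. Pads are 20 mm wide; open, the fingers measure 115 mm over their backs; the gripper's body (75 mm by 178 mm) begins 61 mm behind the grasp point.
Start: joints at [1.306, 0.423, 1.63, -0, 1.089, -0.019], TCP at [152.051, 606.206, 222.675] pointing down, gripper open.
Joint ranges: [-3, 3], [-0.9, 2.11], [0.09, 2.58], [-1.31, 4.45], [0.11, 2.69], [-2.54, 2.54]. Speed limits (rad/s): [2.39, 2.39, 3.01, 3.14, 3.14, 3.14].

### API

Orientations are given as a rotation vector (axis times angle).
In Python, from workcell import get_obs, cams, ticket, boxes_of, ctrl gives the robot as it stands.
- The arm moves only by the shell command python3 -m creep 'ROWS' [OPENING]. ROWS is JSON, one flat list of numbers, 4 for each row, row after row: the shift along the world's x, y, z in m, then the turn about the world's z in rad. In form: [tx, ty, tz, spin, tx, ty, tz, spin, ...]. A call has 1 to 10 rows; each row is the pose to reach, as a shift and turn from the pose commanded when the call began; what a row does not reach only later rows make up. A row lasts 1/12 s, in which the tool goes at most 41.7 mm and 7.16 degrees, less where a joint would pass 70% of its speed; a pose out of reach is approached as far as the arm can. A call with a gripper value outside its range is refused whole. OPENING is the opening, from 0 (shut) to 1 (fully open), set as the call begins (- or left out, the last holds). The fingers move at their own pace and stop on an object; the grip force is fixed at half the most. Time passes only in rows, so rows that repeat a pose let the fingers close. It gives the time, the measured TCP pose, the force, the opening and the grip force at its end, in the units of the state.
- get_obs(): the state, without advancing time (a new reading comes with each control period).
- cams.get_image(name): name is "side" or "top"; returns (picture, depth): 384x512x3 uint8, red, green, blue; 384x512 float32, mm along the optical axis (not along the pixel's ray), 0 where there is no reading.
- cams.get_calibration(name): a dict with "mtx" (3x3 intrinsics, pixels), "D" ([k1, k2, p1, p2, k3] as OpenCV has them; the pictures are not rectified), "R" (3x3) and "t" (3): a world point X has camera coordinates R X + t. Camera axes: x right, y down, z forward; pixel columns grow to the right and rows downward; lengths in mm; the calibration is good to about 2 mm. A picture is of the moment at which its call begins. get_calibration takes no time and is no camera call.
- ticket.close_job(): hands the job in; it is judged then, once.
Trained networks look in the newest picture that a camera, given by its name, has taken for a name from the list of things; names that differ only in an ending like _2 or _b are one class to them, and where a whole thing is asked for, a point or a joint stands for the part that bears it (a point fixed in the world has none). Each returns a list of dicts, best first, with "score" (0 to 1); they miss things now and then, are a little off and sometimes report something else, mostly with a low value. They report only what shows in the picture. A call takes as long as a camera call. They do not tell look-alikes from the thing itself.
- boxes_of(camera, target): "centre" ([column, row] in pixels, amid what is visible of it).
The state is a dict: "t": time; "qpos": joint angles; "qvel": joint speeds; "joint_torque": joint torques, N m; "ee_pos": TCP position; "orientation": TCP orientation; "ft_force": force on the tool from outside, world axes, zero at the start; "moment": the same for the moment, N m; "width": finger opening in mm; "grasp_force": force on a finger pad.
Only numpy, scipy, OpenCV 4.12 (cv2) and the standard library are available. Lean on these libraries where they do the work, as an engineer would, in place of code of your own. Each camera call takes 0.05 s, during which the arm holds its last target. There are 200 camera calls.

### The job

Take the two-pin spanner from its stand, feel its pins gently into the two holes of the slack steel ring in the round sight-glass cell, turn the ring clockwise (seen from above) home against its stop and nip it up to about 0.4 N m (0.3 to 0.7) for a moment. Then put the spanner back in its stand, upright, both pins fully down in the stand's holes. Turn the ring only with the spanner, press on the cell with no more than 30 N, and leave the other things on the bench where they are.

Things in the scene. Friction and masses are not known exactly. Their poses are not given: they have to be found in the camera images.
- housing: Sight-glass cell, fixed to the bench: round aluminium flange 88 mm across and 10 mm high, on it a round body 70 mm across whose rim is 40 mm above the bench, with an open bore 54 mm across. Two short hose ports stick out along its +-y to 48 mm from the axis, 21 mm up. Origin: on the axis at bench height; z up.
- ring_face (a point): On the cell's axis in the plane of the ring's upper face, 36 mm above the bench (4 mm below the rim) at rest; axes as the housing's, does not turn with the ring. Ring and window lie on a wave spring: pushed down they give 0.5 mm per newton after the first newton, up to 4 mm (about 9 N), then are solid; this point moves with them.
- ring_axis (a point): On the cell's axis at the bottom of the ring's holes (29 mm above the bench), moving with ring_face. Steel ring: 52 mm across outside, 22 mm inside, 7 mm thick; two opposite round through holes 9 mm across, centres 18 mm from the axis, closed below by the dark window. No reading gives where the holes are round the axis: see ring, and find them by feel or sight.
- ring (a joint): Turn of the ring against the window (rad): 0 = home on its stop, negative = slack (starts -0.8 to -0.4, free to -1.1); grows clockwise seen from above. Running friction 0.12 N m: light rubbing does not turn it. The line of its holes stands, counter-clockwise from the housing's x axis, at -ring - window + e (modulo half a turn), e fixed, unknown, within +-0.3 rad.
- window (a joint): Twist (rad) of the gasketed window with the ring's stop; 0 at rest, positive clockwise seen from above. A torsion spring of 5 N m per rad: torque on the ring = 5 x this value (0.4 N m = 0.08 rad). It returns to 0 when the spanner lets go, the ring staying home.
- spanner_grip (a point): Centre of the spanner's grey handle, a flat upright block 46 mm along the spanner's x, 14 mm thick along its y, 44 mm high, to be gripped across the 14 mm. The pin tips are 56 mm below this point, the underside of the cross bar 42 mm below, the handle's top 22 mm above. z up along the spanner.
- spanner: Loose two-pin spanner, 160 g +-25 %, upright in its stand. Under the handle a 13 mm round neck, then a steel cross bar 52 mm along x, 16 mm along y, 10 mm high; from it two steel pins stick 14 mm down, 6 mm thick with 1.5 mm chamfered feet, at +-18 mm along x. Origin midway between the pin tips.
- spanner_pins (a point): Midway between the tips of the spanner's two pins; axes as the handle's. Pins resting on the ring at 4 to 6 N and turned slowly drop in when over the holes: the sprung ring jumps up round them and the force on the tool falls.
- stand_top (a point): Centre of the upper face of the spanner's stand, a fixed grey block 84 (its x) x 44 (its y) x 24 mm high; two round holes 10 mm across, 18 mm deep, at +-18 mm along its x. With the spanner home its bar rests on this face and the pin tips are 14 mm below it. z up.
- timer: square white bench timer, 63x63x21 mm; a bystander, loose; origin at its underside
- petri: clear petri dish, 56 mm wide, 12 mm high; a bystander, loose; origin at its underside
- tweezers: steel tweezers, 131 mm long, 9 mm high; a bystander, loose; origin at its underside
- jar: empty glass jar, 54 mm wide, 74 mm high; a bystander, loose; origin at its underside
- tape: roll of label tape, 68 mm wide, 18 mm high; a bystander, loose; origin at its underside
- cap: white screw cap, 34 mm wide, 15 mm high; a bystander, loose; origin at its underside
- tub: white plastic tub with a lid, 53 mm wide, 46 mm high; a bystander, loose; origin at its underside
Things that resemble listed ones, but are neither listed nor needed, are in the scene too. What is shaped like the spanner but green is not meant. Leave any turquoise look-alike of the part that bears stand_top alone.

How it is judged:
By the outcome, as a careful person would: the job done as asked, in the order asked, and still so for the second after the job is handed in, with the robot touching nothing.
It also fails if it takes over 72 s, if anything falls off the work surface, if the arm or the gripper's body presses on something with over 40 N, if the wrist force passes 120 N, or if a joint passes its speed limit or range.

## Working session

There is one attempt and no reset: what is moved stays moved. The work goes in short steps, Python scripts to look and compute and a shell command to move; the robot and the scene stay as the last step left them, time stands still between calls to the robot, and variables do not carry over. Pictures are saved under pics/ and viewed, at most 10 in all, crops included, and the job is handed in when it is done.

```bash
mkdir -p pics; ls; cat > h.py <<'E'
import numpy as np, cv2
from workcell import get_obs, cams, ticket, boxes_of, ctrl
def cal(n):
    c=cams.get_calibration(n); return [np.array(c[k],float) for k in("mtx","D","R","t")]
def pt(n,uv,z):
    """pixel -> world point on plane z"""
    K,D,R,t=cal(n); x=cv2.undistortPoints(np.array([[uv]],float),K,D)[0,0]
    d=R.T@np.array([x[0],x[1],1]); o=-R.T@t.ravel(); return o+d*(z-o[2])/d[2]
def px(n,X):
    K,D,R,t=cal(n); return cv2.projectPoints(np.array(X,float).reshape(-1,1,3),cv2.Rodrigues(R)[0],t,K,D)[0][:,0]
def cloud(n,dep):
    K,D,R,t=cal(n); h,w=dep.shape; g=np.stack(np.meshgrid(np.arange(w),np.arange(h)),-1).reshape(-1,1,2).astype(float)
    x=cv2.undistortPoints(g,K,D)[:,0]; P=np.c_[x,np.ones(len(x))]*dep.reshape(-1,1)
    return ((P-t.ravel())@R).reshape(h,w,3)
E
python3 - <<'E'
from h import *
for n in("top","side"):
    im,d=cams.get_image(n); cv2.imwrite(f"pics/{n}0.png",im[:,:,::-1]); np.save(f"{n}0.npy",d)
    K,D,R,t=cal(n); print(n,(-R.T@t.ravel()).round(0),R.round(2).tolist())
    for w in("housing","spanner","stand_top","ring"):
        print(w,[([round(c) for c in b["centre"]],round(b["score"],2)) for b in boxes_of(n,w)])
print(get_obs())
E
```

```text
pics
top [ 257.   94. 1168.] [[0.0, -1.0, 0.0], [-0.99, -0.0, -0.17], [0.17, -0.0, -0.99]]
housing [([325, 184], 0.79)]
spanner [([335, 223], 0.73), ([249, 189], 0.62), ([216, 224], 0.53)]
stand_top [([381, 221], 0.95), ([251, 191], 0.71)]
ring [([326, 175], 0.5), ([325, 182], 0.29)]
side [ 285. 1091.  600.] [[-0.98, -0.19, 0.0], [-0.09, 0.46, -0.88], [0.16, -0.87, -0.47]]
housing [([264, 180], 0.7)]
spanner [([290, 243], 0.72), ([256, 205], 0.56), ([303, 181], 0.54)]
stand_top [([254, 222], 0.87), ([303, 169], 0.55)]
ring [([261, 172], 0.63), ([258, 220], 0.37)]
{'t': 0.5, 'qpos': array([ 1.30597861e+00,  4.23114745e-01,  1.62992089e+00, -9.09015937e-06,
        1.08859761e+00, -1.90041911e-02]), 'qvel': array([-0.00022423, -0.00131453,  0.00059094,  0.00123728, -0.0004405 ,
        0.00095913]), 'joint_torque': array([-1.33606950e-04, -5.44132447e+01, -2.73816293e+01,  6.44217711e-02,
        1.75793865e-02, -1.90564612e-05]), 'ee_pos': array([152.06323322, 606.18890621, 222.65762529]), 'orientation': array([ 3.85144739e-01,  3.11789254e+00, -6.49044648e-05]), 'ft_force': array([-0.61223831,  0.18360286, -0.27912088]), 'moment': array([0.04717857, 0.053548  , 0.04172152]), 'grasp_force': 0.0, 'width': 88.05852290797833}
```

```bash
python3 -c "
import cv2,numpy as np
a=cv2.imread('pics/top0.png');b=cv2.imread('pics/side0.png')
cv2.imwrite('pics/top0b.png',cv2.resize(a,(800,600)));cv2.imwrite('pics/side0b.png',cv2.resize(b,(800,600)))"
```

```text
(no output)
```

View pics/top0b.png

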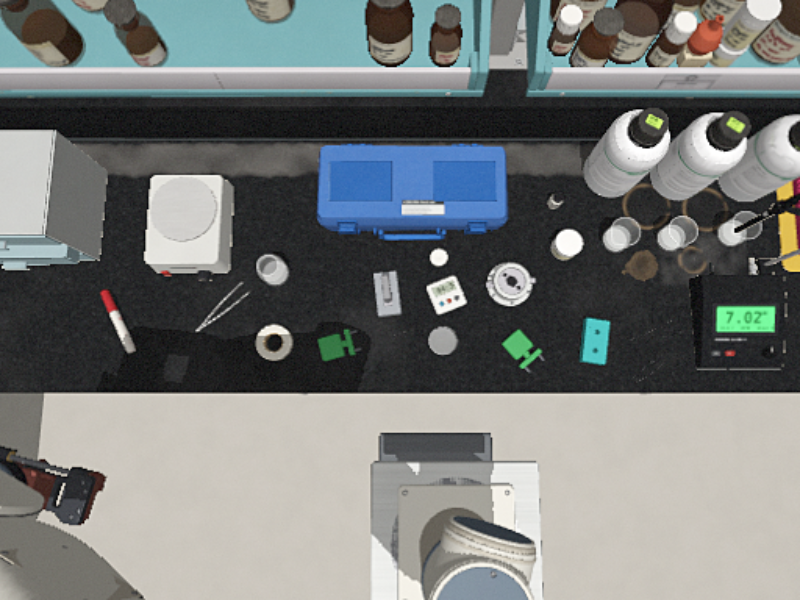

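View pics/side0b.png

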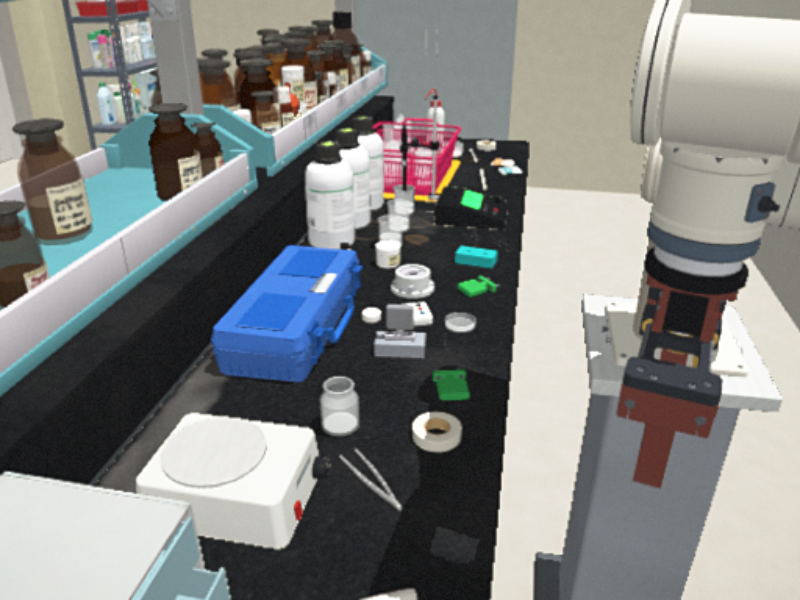

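The top picture (800 px scale) shows three spanner-like things: grey at (387,293) standing in a grey stand, green at (337,345) lying, and green at (522,348) lying. The grey one matches the description. Of the two stands, the grey one at (387,293) fits and the turquoise one at (594,341) is the look-alike. The cell is at (512,284).

```bash
python3 - <<'E'
from h import *
a=cv2.imread("pics/top0.png");b=cv2.imread("pics/side0.png")
A=cv2.resize(a[150:220,215:350],(800,415),interpolation=cv2.INTER_CUBIC)
B=cv2.resize(b[160:235,230:310],(195,183),interpolation=cv2.INTER_CUBIC)
o=np.zeros((600,800,3),np.uint8);o[:415]=A;o[415:598,:195]=B;cv2.imwrite("pics/crop1.png",o)
dt=np.load("top0.npy");ds=np.load("side0.npy");C=cloud("top",dt);S=cloud("side",ds)
def rect(P,l):
    m=P[:,:2].astype(np.float32); r=cv2.minAreaRect(m); print(l,len(m),"c",np.round(r[0],1),"size",np.round(r[1],1),"ang",round(r[2],1),"mean",P.mean(0).round(1))
c0=pt("top",(248,188),24);h0=pt("top",(327,182),36);print(c0,h0)
for l,c,bands in(("stand",c0,((80,96),(19,29))),("cell",h0,((38,44),(30,37.5),(7,13)))):
  for n,Q in(("top",C),("side",S)):
    q=Q.reshape(-1,3); q=q[(dt if n=="top" else ds).ravel()>0]; q=q[np.hypot(*(q[:,:2]-c[:2]).T)<60]
    print(l,n,np.histogram(q[:,2],np.arange(-4,100,4))[0])
    for lo,hi in bands:
      P=q[(q[:,2]>lo)&(q[:,2]<hi)]
      if len(P)>8: rect(P,f"{l} {n} {lo}-{hi}")
for w in("petri","timer","cap","tub","jar","tape"):
    bb=boxes_of("top",w)[:2]; print(w,[(pt("top",x["centre"],10)[:2].round(0),round(x["score"],2)) for x in bb])
E
```

```text
[469.6218248  128.59879707  24.        ] [ 486.07962664 -111.32536988   36.        ]
stand top [263 386  70   5   3   8  82 177  26  13   3   0   0   1   2   0   1   0
   3   1   0   7  27  41   1]
stand top 80-96 76 c [471.5 131.3] size [45.3 13.7] ang 7.3 mean [470.7 131.1  88. ]
stand top 19-29 278 c [472.  131.6] size [84.9 43.8] ang 6.8 mean [469.1 131.6  25. ]
stand side [278 114  54  33  41  39 138  84  27  53   6   9  16  19  23  25  23  21
  25  25  26  22  44   8   0]
stand side 80-96 74 c [473.2 134.4] size [44.4 14.6] ang 10.3 mean [473.7 134.6  85.2]
stand side 19-29 237 c [474.6 132.8] size [83.4 49.6] ang 5.7 mean [473.6 139.4  23.5]
cell top [171 282  50  94  55  10  13  32  52  66 169 114  13   1   0   0   0   0
   0   0   0   0   0   0   0]
cell top 38-44 206 c [ 492.8 -110.8] size [67.5 65.5] ang 89.2 mean [ 493.2 -110.5   40.4]
cell top 30-37.5 159 c [ 491.1 -107.6] size [64.  64.6] ang 58.7 mean [ 491.3 -108.8   34.7]
cell top 7-13 121 c [ 493.  -111.2] size [84.1 85.5] ang 89.9 mean [ 482.1 -102.1   10.5]
cell side [145  71  28  78  25  23  29  24  41  74  99  18   0   0   0   0   0   0
   0   0   0   0   0   0   0]
cell side 38-44 70 c [ 496.9 -110. ] size [66.2 67.6] ang 71.4 mean [ 494.3 -108.6   39.5]
cell side 30-37.5 128 c [ 493.9 -109.5] size [75.1 64.1] ang 79.7 mean [ 496.7 -107.4   34.6]
cell side 7-13 97 c [495.4 -97.5] size [84.4 65.7] ang 5.5 mean [492.4 -89.3   9.9]
petri [(array([377.,  25.]), 0.48)]
timer [(array([474.,  22.]), 0.87)]
cap [(array([539.,  33.]), 0.43)]
tub [(array([ 576., -231.]), 0.53)]
jar [(array([521., 352.]), 0.65)]
tape [(array([359., 341.]), 0.83)]
```

View pics/crop1.png

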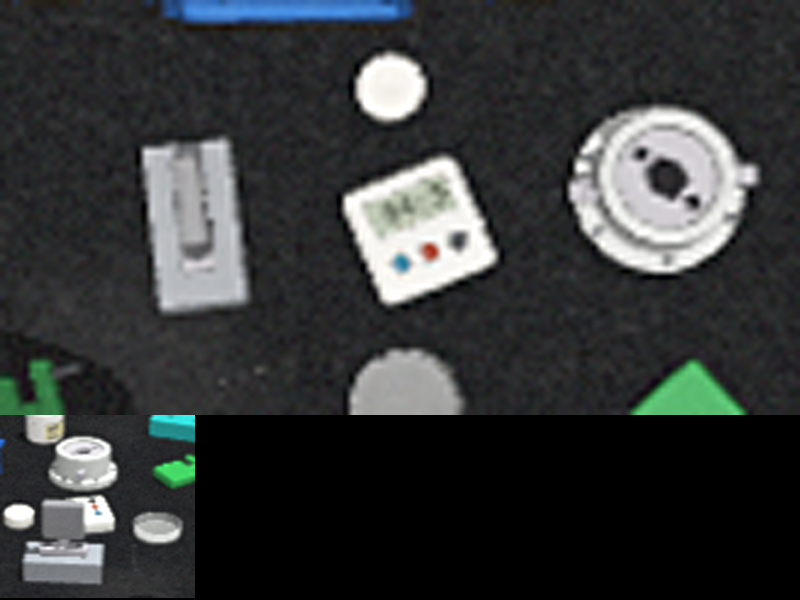

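The crop confirms it: the grey handle stands in the grey stand, spanner x about +7° from world x. The cell's two holes are at crop (642,153) and (693,202), centre about (667,178), so the hole line is at roughly +45°. Moving above the spanner now, half-turned to keep the last joint in range.

```bash
python3 -m creep '[0.04,-0.06,0,-0.12, 0.08,-0.12,0,-0.24, 0.11,-0.16,0,-0.36, 0.14,-0.21,0,-0.48, 0.17,-0.25,0,-0.6, 0.2,-0.3,0,-0.72, 0.23,-0.34,0,-0.84, 0.26,-0.385,0,-0.96, 0.29,-0.43,0,-1.08, 0.32,-0.474,0,-1.2]' 0.5
python3 -m creep '[0,0,-0.01,-0.12, 0,0,-0.02,-0.24, 0,0,-0.03,-0.36, 0,0,-0.04,-0.48, 0,0,-0.05,-0.6, 0,0,-0.06,-0.72, 0,0,-0.06,-0.84, 0,0,-0.06,-0.96, 0,0,-0.06,-1.08, 0,0,-0.06,-1.2]'
python3 -m creep '[0,0,0,-0.12, 0,0,0,-0.24, 0,0,0,-0.36, 0,0,0,-0.373, 0,0,0,-0.373]'
python3 - <<'E'
from h import *
f=lambda x,y:pt("top",((x+.5)/5.926-.5+215,(y+.5)/5.929-.5+150),36)
a,b=f(642,153),f(693,202);d=a-b;print(a,b,(a+b)/2,np.hypot(*d[:2]),np.arctan2(d[1],d[0]))
o=get_obs();print(o["ee_pos"],o["orientation"],o["qpos"].round(2))
E
```

```text
t: 1.63
ee_pos: [385.9, 259.1, 223.0]
orientation: [2.085, 2.35, 0.001]
ft_force: [0.2, 0.3, -0.6]
width: 43.9
grasp_force: 0.0
t: 2.47
ee_pos: [385.1, 260.8, 162.7]
orientation: [-3.048, -0.762, -0.0]
ft_force: [0.3, -0.4, 0.2]
width: 44.0
grasp_force: 0.0
t: 2.88
ee_pos: [385.1, 260.8, 162.8]
orientation: [-3.135, -0.197, -0.0]
ft_force: [0.0, 0.4, -0.3]
width: 43.9
grasp_force: 0.0
[506.58266999 -99.50048352  36.        ] [ 480.97640839 -124.91603382   36.        ] [ 493.77953919 -112.20825867   36.        ] 36.0781212079231 0.7816603420191464
[385.1092895  260.83367368 162.77287619] [-3.13531915e+00 -1.96810664e-01 -3.31559775e-04] [ 0.57  0.28  2.02 -0.    0.84  2.02]
```

```bash
python3 -m creep '[0.02,-0.03,0,0, 0.04,-0.06,0,0, 0.06,-0.09,0,0, 0.075,-0.11,0,0, 0.087,-0.1285,0,0, 0.087,-0.1285,0,0, 0.087,-0.1285,-0.01,0, 0.087,-0.1285,-0.03,0, 0.087,-0.1285,-0.05,0, 0.087,-0.1285,-0.05,0]'
python3 - <<'E'
from h import *
im,d=cams.get_image("top"); K=im[150:230,200:300]; cv2.imwrite("pics/c2.png",cv2.resize(K[:,:,::-1],(750,600),interpolation=cv2.INTER_CUBIC))
im,d=cams.get_image("side"); cv2.imwrite("pics/c3.png",cv2.resize(im[140:240,200:325,::-1],(750,600),interpolation=cv2.INTER_CUBIC))
o=get_obs();print(o["ee_pos"],o["orientation"],o["qpos"].round(2))
E
```

```text
t: 3.72
ee_pos: [468.8, 132.6, 109.3]
orientation: [3.134, 0.197, -0.01]
ft_force: [-0.8, -0.4, 0.6]
width: 44.1
grasp_force: 0.0
[470.7379161  132.91725548 111.94018932] [ 3.13505914  0.19623533 -0.00414755] [0.25 0.4  2.   0.   0.75 1.7 ]
```

View pics/c3.png

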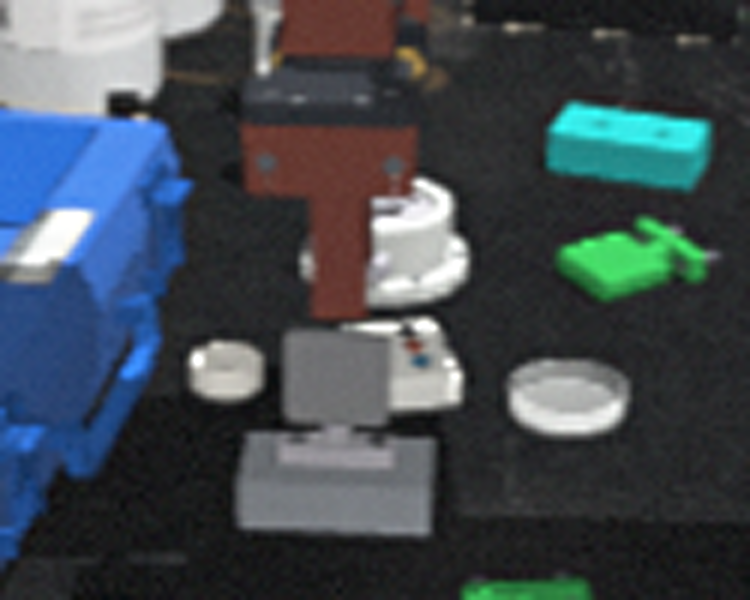

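The side crop shows the fingers centred over the handle along x (finger at column 340, handle 285–390). Going down to grip.

```bash
python3 -m creep '[0,0,-0.015,0, 0,0,-0.03,0, 0,0,-0.045,0, 0,0,-0.055,0, 0,0,-0.0655,0, 0,0,-0.0655,0, 0,0,-0.0655,0]'
python3 -m creep '[0,0,0,0, 0,0,0,0, 0,0,0,0, 0,0,0,0, 0,0,0,0, 0,0,0,0]' 0
python3 -c "
from h import *
o=get_obs();print(o['ee_pos'],o['orientation'],o['ft_force'],o['moment'],o['grasp_force'])"
```

```text
t: 4.4
ee_pos: [472.0, 132.5, 47.2]
orientation: [3.136, 0.194, -0.001]
ft_force: [-0.3, -0.8, 0.4]
width: 43.7
grasp_force: 0.0
t: 4.9
ee_pos: [472.3, 132.3, 47.5]
orientation: [-3.136, -0.193, -0.001]
ft_force: [0.2, 0.0, 3.8]
width: 13.7
grasp_force: 30.0
[472.27058888 132.29249389  47.49093131] [-3.13563384e+00 -1.92832017e-01 -8.30518971e-04] [0.19616543 0.02202478 3.8031336 ] [-0.15313868  0.19521878  0.10126137] 30.00053733587265
```

```bash
python3 -m creep '[0,0,0.01,0, 0,0,0.02,0, 0,0,0.035,0, 0,0,0.05,0, 0,0,0.07,0, 0,0,0.07,0]'
python3 -m creep '[0.002,-0.025,0,0.07, 0.004,-0.05,0,0.14, 0.006,-0.075,0,0.21, 0.009,-0.1,0,0.28, 0.011,-0.125,0,0.35, 0.013,-0.15,0,0.42, 0.016,-0.18,0,0.5, 0.018,-0.21,0,0.58, 0.0217,-0.2435,0,0.66, 0.0217,-0.2435,0,0.66]'
python3 -m creep '[0,0,0,0, 0,0,0,0, 0,0,0,0, 0,0,0,0]'
python3 - <<'E'
from h import *
o=get_obs();print(o['ee_pos'],o['orientation'],o['ft_force'],o['moment'],o['grasp_force'],o['qpos'].round(2))
im,d=cams.get_image("side"); cv2.imwrite("pics/c4.png",cv2.resize(im[130:210,215:315,::-1],(750,600),interpolation=cv2.INTER_CUBIC))
E
```

```text
t: 5.4
ee_pos: [474.2, 132.9, 120.9]
orientation: [-3.135, -0.193, -0.009]
ft_force: [1.5, -0.3, -1.1]
width: 14.1
grasp_force: 30.0
t: 6.23
ee_pos: [494.8, -115.6, 117.4]
orientation: [2.901, 1.199, 0.002]
ft_force: [1.0, -0.3, -1.3]
width: 13.8
grasp_force: 30.0
t: 6.57
ee_pos: [493.5, -110.0, 117.1]
orientation: [-2.903, -1.2, 0.001]
ft_force: [0.2, 0.9, -1.2]
width: 14.2
grasp_force: 30.0
[ 493.47519088 -110.03888458  117.08634831] [-2.90306282e+00 -1.19975068e+00  5.55721674e-04] [ 0.20667563  0.87336304 -1.21652051] [-0.06858127  0.07188889  0.01310635] 29.999809563159943 [-0.24  0.41  1.96  0.    0.77  0.54]
```

View pics/c4.png

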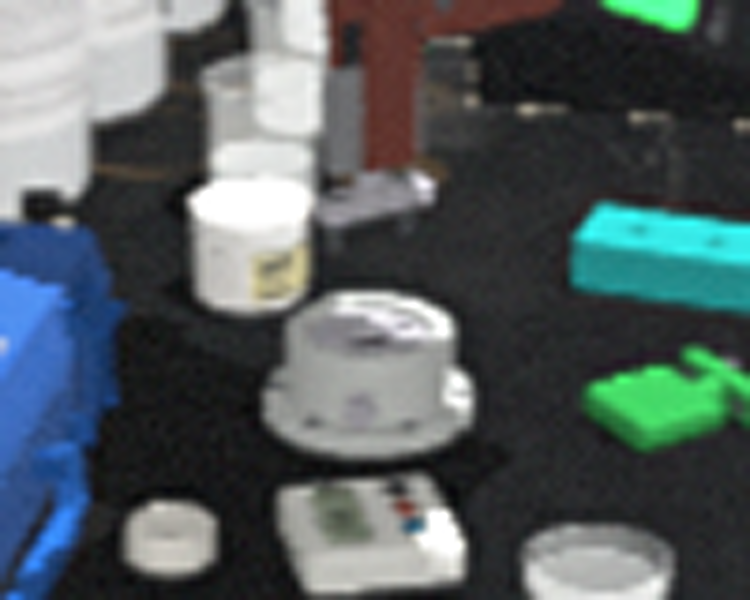

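The side crop shows the spanner held upright above the cell (pin tips near crop (335,240) and (405,228)). Lowering to just above the ring.

```bash
python3 -m creep '[0,0,-0.01,0, 0,0,-0.02,0, 0,0,-0.028,0, 0,0,-0.035,0, 0,0,-0.038,0, 0,0,-0.04,0, 0,0,-0.041,0, 0,0,-0.041,0, 0,0,-0.041,0]'
python3 - <<'E'
from h import *
o=get_obs();print(o['ee_pos'],o['orientation'],o['ft_force'],o['moment'])
a=[cams.get_image("side")[0],cams.get_image("top")[0]]
v=cv2.resize(a[0][150:200,235:295,::-1],(600,500),interpolation=cv2.INTER_CUBIC);cv2.imwrite("pics/c5.png",v)
o=get_obs();print(o['ee_pos'],o['ft_force'],o['moment'])
c=np.array([*o['ee_pos'][:2],o['ee_pos'][2]-37.2])
t=.783;e=18*np.array([np.cos(t),np.sin(t),0])
print((px("side",[c+e,c-e])-[235,150])*10)
E
```

```text
t: 7.37
ee_pos: [493.9, -111.3, 76.4]
orientation: [2.904, 1.198, 0.001]
ft_force: [-0.5, -0.2, -0.9]
width: 14.3
grasp_force: 30.0
[ 493.94613693 -111.2825709    76.35311767] [2.90382397e+00 1.19831041e+00 5.06874073e-04] [-0.46680881 -0.23532482 -0.88680945] [-0.06447155  0.13233729  0.02686448]
[ 494.02038709 -111.30379526   76.51658473] [ 0.53191165 -0.25614004 -0.71543354] [-0.03351145  0.11814431  0.00950009]
[[242.94090589 245.85141227]
 [336.37483314 219.36005194]]
```

View pics/c5.png

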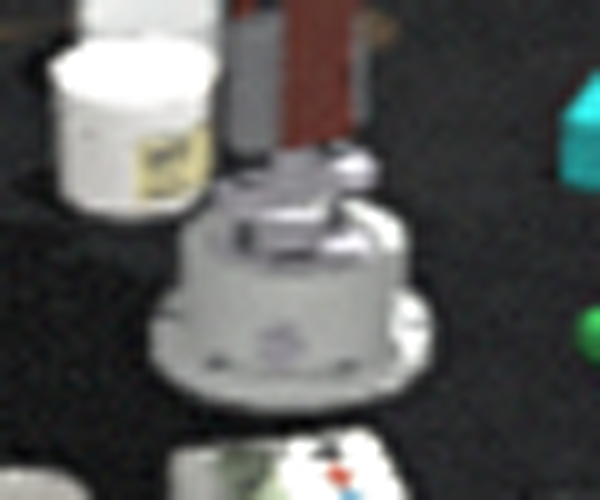

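The pins are inside the rim, centred on the bore (bar across about (240–340, 230)). Feeling down gently.

```bash
python3 -m creep '[0,0,-0.001,0, 0,0,-0.002,0, 0,0,-0.0025,0, 0,0,-0.003,0, 0,0,-0.0035,0, 0,0,-0.004,0, 0,0,-0.0045,0, 0,0,-0.005,0, 0,0,-0.005,0, 0,0,-0.005,0]'
python3 -c "
from h import *
o=get_obs();print(o['ee_pos'],o['orientation'],o['ft_force'],o['moment'])"
```

```text
t: 8.3
ee_pos: [493.7, -111.2, 71.2]
orientation: [-2.904, -1.198, 0.0]
ft_force: [0.6, -0.6, -2.0]
width: 14.1
grasp_force: 30.0
[ 493.74632618 -111.1997858    71.15549802] [-2.90398526e+00 -1.19847258e+00  4.25072446e-05] [ 0.64698772 -0.64210491 -1.98133283] [-0.01033013  0.12731172  0.00758894]
```

```bash
python3 -m creep '[0,0,-0.0005,0, 0,0,-0.001,0, 0,0,-0.001,0, 0,0,-0.001,0]' | grep -E 'pos|force'
python3 -m creep '[0,0,-0.0005,0, 0,0,-0.001,0, 0,0,-0.001,0, 0,0,-0.001,0]'| grep -E 'pos|force'
python3 -c "
from h import *
o=get_obs();print(o['ee_pos'],o['orientation'],o['ft_force'],o['moment'])"
```

```text
ee_pos: [493.7, -111.2, 70.1]
ft_force: [0.2, 0.5, -1.4]
grasp_force: 30.0
ee_pos: [493.7, -111.2, 69.1]
ft_force: [-1.0, -0.3, -1.9]
grasp_force: 30.0
[ 493.71199091 -111.2041737    69.13963587] [-2.90394635e+00 -1.19841894e+00  1.36214370e-04] [-1.04264304 -0.25651416 -1.94440682] [-0.06667435  0.1429202   0.00526655]
```

No force 4 mm below the ring's face, so both pins are in the holes. Lowering a little more, then turning clockwise.

```bash
cat > o.py <<'E'
from h import *
o=get_obs();r=o['orientation'];a=np.arctan2(r[1],r[0]);print(o['t'],o['ee_pos'].round(2),'spx',round((2*a+np.pi/2)%np.pi-np.pi/2,4),'F',o['ft_force'].round(2),'M',o['moment'].round(3))
E
cp o.py oo.py; python3 -m creep '[0,0,-0.0005,0, 0,0,-0.001,0, 0,0,-0.0015,0, 0,0,-0.0015,0]' | grep force
python3 o.py
python3 -m creep '[0,0,0,-0.03, 0,0,0,-0.06, 0,0,0,-0.09, 0,0,0,-0.12, 0,0,0,-0.15, 0,0,0,-0.15]'|grep xx; python3 o.py
python3 -m creep '[0,0,0,-0.03, 0,0,0,-0.06, 0,0,0,-0.09, 0,0,0,-0.12, 0,0,0,-0.12]' |grep xx; python3 o.py
```

```text
ft_force: [-0.2, 0.2, -1.8]
grasp_force: 30.0
9.3 [ 493.7  -111.18   67.56] spx 0.7828 F [-0.21  0.19 -1.79] M [-0.12   0.159 -0.005]
9.8 [ 494.2  -111.71   67.81] spx 0.6323 F [ 0.53 -3.04 -0.93] M [-0.74   0.015  0.091]
10.2167 [ 494.16 -111.67   67.81] spx 0.513 F [ 1.03 -3.23 -1.59] M [-0.898 -0.007  0.101]
```

```bash

python3 -m creep '[0.0003,-0.0006,0,-0.03, 0.0003,-0.0006,0,-0.06, 0.0003,-0.0006,0,-0.09, 0.0003,-0.0006,0,-0.12, 0.0003,-0.0006,0,-0.12]' |grep xx; python3 o.py
python3 -m creep '[0,0,0,-0.03, 0,0,0,-0.06, 0,0,0,-0.08, 0,0,0,-0.08]' |grep xx; python3 o.py
```

```text
10.6333 [ 494.16 -111.78   67.69] spx 0.3934 F [ 0.43 -1.71 -2.82] M [-0.306 -0.002  0.088]
10.9667 [ 494.12 -111.76   67.69] spx 0.3135 F [ 0.96 -1.57 -1.49] M [-0.279 -0.019  0.104]
```

```bash

python3 -m creep '[0,0,0,-0.03, 0,0,0,-0.06, 0,0,0,-0.06]' |grep xx; python3 o.py
```

```text
11.2167 [ 494.14 -111.75   67.7 ] spx 0.2533 F [ 0.47 -0.89 -1.43] M [-0.208  0.044  0.145]
```

```bash

python3 -m creep '[0,0,0,-0.03, 0,0,0,-0.06, 0,0,0,-0.06]' |grep xx; python3 o.py
```

```text
11.4667 [ 494.1  -111.75   67.69] spx 0.1937 F [ 1.17 -0.59 -1.58] M [-0.171  0.004  0.131]
```

```bash

python3 -m creep '[0,0,0,-0.03, 0,0,0,-0.06, 0,0,0,-0.06]' |grep xx; python3 o.py
```

```text
11.7167 [ 494.12 -111.73   67.68] spx 0.1345 F [ 1.55 -0.11 -1.77] M [-0.136 -0.021  0.328]
```

Torque is rising: the ring is on its stop. Nipping up.

```bash

python3 -m creep '[0,0,0,-0.01, 0,0,0,-0.02, 0,0,0,-0.02]' |grep xx; python3 o.py
```

```text
11.9667 [ 494.1  -111.76   67.69] spx 0.1134 F [ 1.32  0.32 -1.12] M [-0.061 -0.036  0.399]
```

```bash

python3 -m creep '[0,0,0,-0.01, 0,0,0,-0.015, 0,0,0,-0.015, 0,0,0,-0.015, 0,0,0,-0.015]' |grep xx; python3 o.py; python3 -m creep '[0,0,0,0, 0,0,0,0, 0,0,0,0]'|grep xx;python3 o.py
```

```text
12.3833 [ 494.08 -111.77   67.69] spx 0.098 F [ 1.36  0.56 -2.13] M [ 0.069 -0.112  0.547]
12.6333 [ 494.08 -111.79   67.68] spx 0.0978 F [ 1.11  0.08 -1.2 ] M [ 0.081 -0.141  0.43 ]
```

Held at about 0.45 N m. Backing off into the middle of the hole clearance, then withdrawing.

```bash

python3 -m creep '[0,0,0,0.03, 0,0,0,0.06, 0,0,0,0.09, 0,0,0,0.12, 0,0,0,0.14, 0,0,0,0.14]' |grep xx; python3 o.py
```

```text
13.1333 [ 493.91 -111.84   67.62] spx 0.2377 F [ 0.63 -1.16 -1.51] M [-0.094 -0.024  0.006]
```

```bash

python3 -m creep '[0,0,0.002,0, 0,0,0.004,0, 0,0,0.007,0, 0,0,0.01,0, 0,0,0.015,0, 0,0,0.025,0, 0,0,0.035,0, 0,0,0.05,0, 0,0,0.05,0, 0,0,0.05,0]' |grep xx; python3 o.py
python3 - <<'E'
from h import *
im=cams.get_image("side")[0]
cv2.imwrite("pics/c6.png",cv2.resize(im[130:210,215:315,::-1],(750,600),interpolation=cv2.INTER_CUBIC))
E
```

```text
13.9667 [ 494.9  -111.99  118.93] spx 0.2378 F [ 0.08 -0.16 -1.22] M [-0.066  0.14  -0.046]
```

View pics/c6.png

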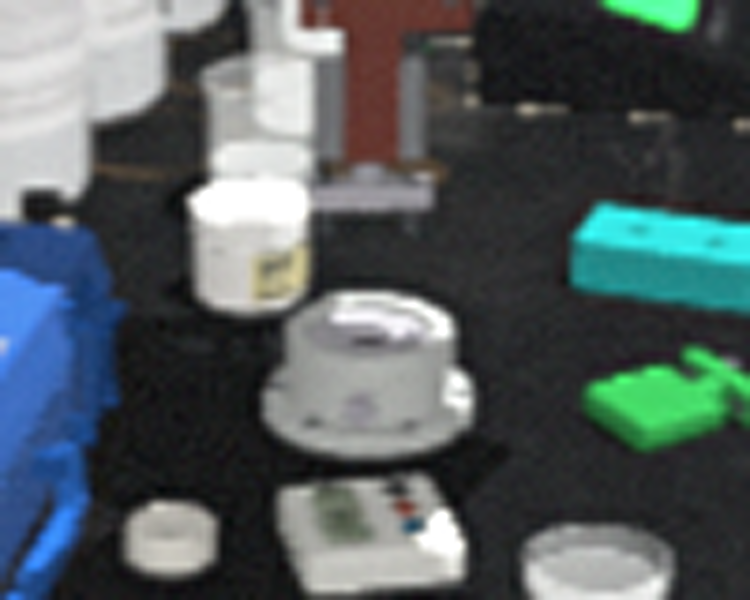

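The side crop shows the spanner clear of the cell, upright in the grip (bar at (310–435,195)). Returning it to the stand.

```bash

python3 -m creep '[-0.002,0.025,0,-0.012, -0.004,0.05,0,-0.024, -0.007,0.08,0,-0.036, -0.01,0.11,0,-0.05, -0.013,0.14,0,-0.065, -0.016,0.17,0,-0.08, -0.018,0.2,0,-0.1, -0.021,0.23,0,-0.115, -0.022,0.2441,0,-0.115, -0.022,0.2441,0,-0.115]' |grep xx
python3 -m creep '[0,0,0,0, 0,0,0,0, 0,0,-0.01,0, 0,0,-0.02,0, 0,0,-0.03,0, 0,0,-0.04,0, 0,0,-0.048,0, 0,0,-0.048,0, 0,0,-0.048,0]' |grep xx; python3 o.py
```

```text
15.6 [471.54 132.04  68.81] spx 0.1226 F [ 0.25  0.28 -1.44] M [-0.005  0.138  0.028]
```

```bash

python3 -m creep '[0,0,-0.002,0, 0,0,-0.004,0, 0,0,-0.006,0, 0,0,-0.008,0, 0,0,-0.009,0, 0,0,-0.01,0, 0,0,-0.01,0]' |grep xx; python3 o.py
```

```text
16.1833 [471.98 132.28  59.55] spx 0.1228 F [ 0.72  0.02 -1.72] M [-0.036  0.187  0.015]
```

Tips are 2 mm into the stand's holes with no force. Continuing down.

```bash

python3 -m creep '[0,0,-0.002,0, 0,0,-0.004,0, 0,0,-0.006,0, 0,0,-0.008,0, 0,0,-0.01,0, 0,0,-0.011,0, 0,0,-0.0115,0, 0,0,-0.012,0, 0,0,-0.012,0]' |grep xx; python3 o.py
```

```text
16.9333 [472.05 132.28  47.61] spx 0.1228 F [-0.06  0.08 -1.08] M [ 0.007  0.155 -0.043]
```

```bash

python3 -m creep '[0,0,-0.0002,0, 0,0,-0.0004,0, 0,0,-0.0004,0, 0,0,-0.0004,0]' |grep xx; python3 o.py
```

```text
17.2667 [472.1  132.31  47.51] spx 0.1227 F [-1.87 -1.13  3.91] M [-0.1    0.314  0.004]
```

Contact on the stand's face (about 5 N). Releasing to half opening and rising.

```bash

python3 -m creep '[0,0,0,0, 0,0,0,0, 0,0,0,0, 0,0,0,0, 0,0,0,0, 0,0,0,0]' 0.5 |grep width
python3 -m creep '[0,0,0.005,0, 0,0,0.015,0, 0,0,0.03,0, 0,0,0.05,0, 0,0,0.075,0, 0,0,0.1,0, 0,0,0.125,0, 0,0,0.15,0, 0,0,0.15,0, 0,0,0.15,0]' |grep xx
python3 -m creep '[-0.01,0.03,0,0, -0.02,0.06,0,0, -0.03,0.09,0,0, -0.04,0.12,0,0, -0.05,0.15,0,0, -0.06,0.18,0,0, -0.07,0.21,0,0, -0.07,0.21,0,0, -0.07,0.21,0,0]'|grep xx
python3 o.py
python3 - <<'E'
from h import *
im,d=cams.get_image("top"); s,ds=cams.get_image("side")
o=np.zeros((600,800,3),np.uint8);o[:415]=cv2.resize(im[150:220,215:350,::-1],(800,415),interpolation=cv2.INTER_CUBIC)
o[415:,:]=0;o[415:598,:195]=cv2.resize(s[160:235,230:310,::-1],(195,183));cv2.imwrite("pics/end.png",o)
C=cloud("top",d).reshape(-1,3);C=C[(d.ravel()>0)&(np.hypot(C[:,0]-472,C[:,1]-132)<60)]
for lo,hi in((80,96),(19,29)):
    P=C[(C[:,2]>lo)&(C[:,2]<hi)];print(len(P),cv2.minAreaRect(P[:,:2].astype(np.float32)),P.mean(0))
E
```

```text
width: 43.6
19.35 [400.81 342.79 196.11] spx 0.1258 F [ 0.34  0.84 -0.2 ] M [-0.013  0.148 -0.022]
75 ((471.5644226074219, 133.22894287109375), (45.68663024902344, 13.755163192749023), 6.602068901062012) [470.81974301 133.29923307  88.18425421]
280 ((471.9210510253906, 131.5744171142578), (84.9207534790039, 43.891300201416016), 6.830127716064453) [469.15371191 130.64839452  24.88401233]
```

View pics/end.png

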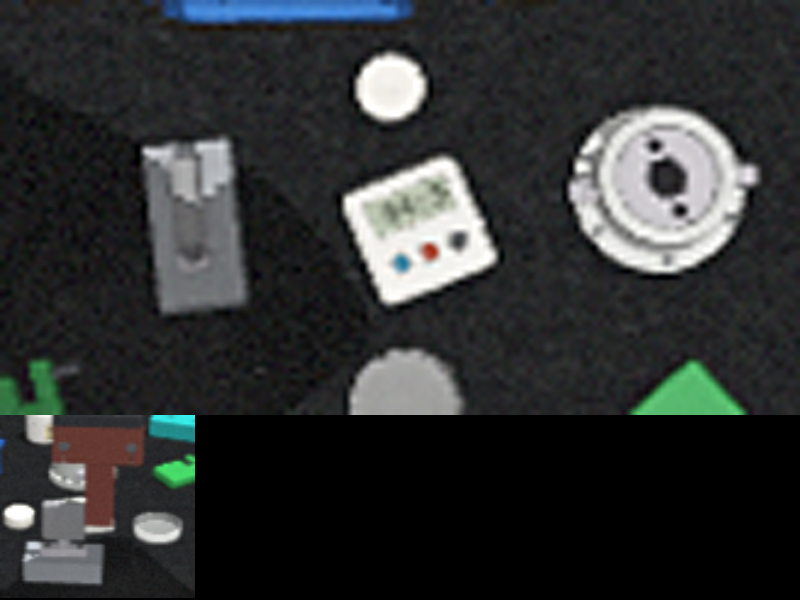

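The end crop shows the spanner in the grey stand at (190,210), the timer, cap and petri dish unmoved, and the ring's holes turned to (655,146)/(681,211). The handle's top seems about 2 mm off its earlier y, so I am checking its tilt from the depth.

```bash
python3 - <<'E'
from h import *
ds0=np.load("side0.npy"); im,ds1=cams.get_image("side"); t1=[cams.get_image("top")[1] for _ in range(3)]
for d in(ds0,ds1):
    C=cloud("side",d).reshape(-1,3);C=C[(d.ravel()>0)]
    P=C[(abs(C[:,0]-472)<20)&(abs(C[:,1]-138)<12)&(C[:,2]>48)&(C[:,2]<82)]
    A=np.c_[P[:,0]-472,P[:,2]-66,np.ones(len(P))];s=np.linalg.lstsq(A,P[:,1],rcond=None)[0]
    print(len(P),"face y=",s[2].round(2),"dy/dx",s[0].round(3),"dy/dz",s[1].round(3),"res",np.std(P[:,1]-A@s).round(2))
for d in[np.load("top0.npy")]+t1:
    C=cloud("top",d).reshape(-1,3);C=C[(d.ravel()>0)&(np.hypot(C[:,0]-472,C[:,1]-132)<40)]
    P=C[(C[:,2]>80)];x=P[:,0]-P[:,0].mean();y=P[:,1]-P[:,1].mean();th=np.deg2rad(7);v=-np.sin(th)*x+np.cos(th)*y;u=np.cos(th)*x+np.sin(th)*y
    print(len(P),P.mean(0).round(2),"z slope across",np.polyfit(v,P[:,2],1)[0].round(3),"along",np.polyfit(u,P[:,2],1)[0].round(3))
E
```

```text
172 face y= 136.5 dy/dx 0.109 dy/dz 0.003 res 1.76
173 face y= 138.43 dy/dx 0.131 dy/dz 0.014 res 1.71
76 [470.73 131.05  87.96] z slope across 0.032 along 0.007
75 [470.81 133.3   88.2 ] z slope across -0.096 along 0.023
74 [470.72 133.2   87.98] z slope across 0.128 along -0.0
74 [470.63 133.35  88.21] z slope across 0.028 along -0.011
```

The spanner stands upright at full depth: its tilt is unchanged and its height is 88 mm. It has only shifted within the clearance of the stand's holes. Handing in.

```bash
python3 -c "
from workcell import ticket
print(ticket.close_job())"
```

```text
the job is handed in; nothing more can be done
None
```

The job is handed in: the ring was turned clockwise onto its stop and nipped up to about 0.45 N m (by the wrist moment reading), and the spanner is back in its grey stand, upright and fully seated, at about 20 s with the other things unmoved where the pictures showed them.

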